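# Set out the panel curing station

### The arm

A 7-joint arm with a two-finger parallel gripper is mounted at the origin on a cart in front of the work surface, level with it; the furniture and walls round the work are solid. World frame = base frame: x ahead of the robot, y to its left, z up, the work surface at z = 0. Lengths are in m, angles in rad, forces in N, time in s.
With the tool pointing down it reaches from about 0.425 to 0.95 m from the base axis. Payload 4.7 kg.
Tool frame: the origin (TCP) lies between the finger pads; the fingertips stand 25 mm ahead of it and the grasp point (between the pads) lies 6 mm ahead of it; x points along the fingers, z is the direction in which the jaws open and shut, and the axes are right-handed (so a half turn about x gives the same grasp; the last joint's range is limited). The gripper opens to 85 mm and grips with 20 to 120 N. Pads are 22 mm wide; open, the fingers measure 114 mm over their backs; the gripper's body (76 mm by 85 mm) begins 54 mm behind the grasp point. The pads swing forward as they close: fully open they stand 13 mm farther back than shut.
Start: joints at [-1.142, 0.469, -0.049, 1.532, 0.024, 1.141, -0.082], TCP at [0.298, 0.606, 0.256] pointing down, gripper open.
Joint ranges: [-2.59, 2.59], [-0.33, 1.99], [-1.39, 1.29], [0.1, 2.45], [-1.04, 4.18], [0.21, 1.99], [-2.66, 2.66]. Speed limits (rad/s): [2.57, 2.57, 3.14, 3.14, 3.14, 3.14, 3.14].

### API

Orientations are given as a 3x3 rotation matrix whose columns are the frame's x, y, z axes.
In Python, from rig import * gives the robot as it stands. Calls block until the motion is done:
- movep(position, orientation): joint-space move of the TCP to a pose.
- move_l(position, attitude=None, feed=0.15, until_force=None): straight line of the TCP; attitude=None keeps the orientation; feed is the mean speed in m/s. With until_force (N) it stops when the force on the tool has changed by that much, and returns True; else False.
- move_joints(angles): joint-space move.
- command_gripper(opening, newtons=None): finger opening in m; newtons is the grip in N (None keeps the last); returns when the fingers have stopped.
- sleep(seconds).
- inverse_kinematics(position, orientation): joint angles nearest the present ones, or None.
- sense(): the state.
- camera(name): name is "scene" or "top" or "wrist"; returns (picture, depth): 480x640x3 uint8, red, green, blue; 480x640 float32, m along the optical axis (not along the pixel's ray), 0 where there is no reading.
- camera_params(name): a dict with "K" (3x3 intrinsics, pixels), "position" and "rotation" of the camera in the world; the wrist camera has in their place "tool_from_camera" (4x4, takes a point from camera to tool coordinates, whose origin is the TCP and whose axes are the tool frame's). Camera axes: x right, y down, z forward; pixel columns grow to the right and rows downward; lengths in m; the calibration is good to about 2 mm. A picture is of the moment at which its call begins: read the wrist's pose just before it. camera_params takes no time and is no camera call.
A pose or a line that the arm cannot do raises Unreachable and nothing moves.
- finish_job(): hands the job in, once; it reports no verdict.
The state is a dict: "time_s": time; "joint_pos": joint angles; "qd": joint speeds; "joint_efforts": joint torques, N m; "position": TCP position; "tcp_rot": TCP orientation; "wrist_force": force on the tool from outside, world axes, zero at the start; "ft_torque": the same for the moment, N m; "finger_gap": finger opening in m.
Only numpy, scipy, OpenCV 4.12 (cv2) and the standard library are available. Lean on these libraries where they do the work, as an engineer would, in place of code of your own. Each camera call takes 0.05 s, during which the arm holds its last target. There are 200 camera calls.

### The job

Set out the curing station on the grey table: by its red grip, lower the aluminium pressing plate gently (do not drop it) flat onto the middle of the pile of black panels, its long sides along the pile's long sides, and stand the black loupe off the middle of the pile's left-hand long side. Lay the aluminium alignment block beside the round white meter, on the side where the pile is and level with the meter's middle, its length pointing straight away from you, and stand the white timer straight in front of the meter (on your side of it), square to you. Leave a clear gap of about 3 cm between each of these three and its neighbour (loupe and pile, block and meter, timer and meter), and leave the amber tape roll and the white foam roll where they are.

Things in the scene. Friction and masses are not known exactly. Their poses are not given: they have to be found in the camera images.
- plate_c (a point): pressing plate, loose: flat aluminium plate 76 mm (own x) by 56 mm (own y), 8 mm thick, with an upright red bar grip in its middle, 44 mm long (own x), 14 mm thick (own y), rising from 8 to 40 mm above the underside. About 0.25 kg. This point: on the centre line, 20 mm above the underside, z up. Pinch the red grip across its 14 mm (along own y), above 8 mm so as to clear the plate.
- block_c (a point): alignment block, loose: aluminium block 36 mm (own x) by 80 mm (own y), 20 mm high, with two pins on its top (up to 32 mm above the table). About 0.19 kg. This point: centre of the solid block, 10 mm above the underside, z up. Grasp across the 36 mm.
- loupe_c (a point): black round magnifier loupe, loose, standing upright: 42 mm diameter, 40 mm tall. This point: its centre, 20 mm above the underside, z up.
- timer_c (a point): white bench timer, loose, standing on a 62 (own x) by 56 mm (own y) foot plate 4 mm thick; overall 62 mm tall. Its upright housing is 62 mm wide (own y) and about 25 mm thick (own x) at its thickest, leaning slightly, and lies between own x = -22 and +5 mm. This point: above the middle of the foot, 31 mm above the table; own -x is the face, z up. Grasp the housing across its thickness, about 40 mm above the table and 8 mm from this point towards own -x.
- pile_foot_c (a point): pile of flat black glass panels, fixed in place, on the table: 102 mm long (own x, roughly away from the robot) by 79 mm wide (own y, to the robot's left). This point: middle of the pile at TABLE height. The pile's height is not given and changes: its top lies anywhere from 16 to 40 mm above the table; see or feel it.
- meter_c (a point): round white dose meter with a small display, fixed on the table: 98 mm diameter, 16 mm high. This point: its centre at table height; own x points straight away from the robot, own y to the robot's left. It and the pile stand one to the left, the other to the right, and may be swapped.
- tape_c (a point): roll of amber tape, loose, lying flat: 84 mm diameter, 19 mm high; this point is its centre. Leave it where it is.
- foam_c (a point): white foam roll with two black ties, loose, lying: 80 mm long (own y), 23 mm thick; this point is its centre. Leave it where it is.
Things that resemble listed ones, but are neither listed nor needed, are in the scene too. Leave any turquoise look-alike of the part that bears meter_c alone. What is shaped like the part that bears timer_c but turquoise is not meant.

How it is judged:
At the end, for the whole second after the job is handed in: Plate flat on the pile, within 12 mm of centre and 0.15 rad. Loupe, block (centre 98 mm from the meter's) and timer (111 mm) in their places with 30 mm gaps, each within 15 mm; block within 0.2 rad, timer 0.25 rad; all upright, released, at rest. Tape and foam moved under 20 mm (horizontal distance between plate_c and pile_foot_c below 0.012 m and angle between the x axis of plate_c and the x axis of pile_foot_c, either way round below 0.15 rad and angle between each of plate_c, loupe_c, block_c, timer_c's own z axis and vertical below 0.1 rad and z of plate_c in the frame of pile_foot_c above 0.03 m and y of loupe_c in the frame of pile_foot_c between 0.076 and 0.106 m and x of loupe_c in the frame of pile_foot_c between -0.015 and 0.015 m and height (world z) of loupe_c below 0.03 m and x of block_c in the frame of meter_c between -0.015 and 0.015 m and angle between the y axis of block_c and the x axis of meter_c, either way round below 0.2 rad and height (world z) of block_c below 0.02 m and ((y of pile_foot_c in the frame of meter_c above 0 m and y of block_c in the frame of meter_c between 0.083 and 0.113 m) or (y of pile_foot_c in the frame of meter_c below 0 m and y of block_c in the frame of meter_c between -0.113 and -0.083 m)) and x of timer_c in the frame of meter_c between -0.126 and -0.096 m and y of timer_c in the frame of meter_c between -0.015 and 0.015 m and angle between the x axis of timer_c and the x axis of meter_c, either way round below 0.25 rad and height (world z) of timer_c below 0.04 m and linear speed of each of plate, block, loupe, timer below 0.02 m/s and distance of each of tape_c, foam_c from where it was at the start of the episode below 0.02 m); the robot touches nothing.
It fails at once if the pressing plate is dropped (falls free faster than 0.6 m/s) (linear speed of plate above 0.6 m/s and contact force between plate and the fingers below 0.01 N).
It fails at once if the tape roll or the foam roll is pushed away by more than 20 mm (distance of any of tape_c, foam_c from where it was at the start of the episode above 0.02 m).
It also fails if it takes over 109 s, if anything falls off the work surface, if the arm or the gripper's body presses on something with over 40 N, if the wrist force passes 120 N, or if a joint passes its speed limit or range.

## Working session

There is one attempt and no reset: what is moved stays moved. The work goes in short steps, each a Python script; the robot and the scene stay as the last script left them, time stands still between calls to the robot, and variables do not carry over. Pictures are saved under pics/ and viewed, about 12 in all and at most 16, crops included, and the job is handed in when it is done.

```bash
mkdir -p pics; ls; python3 - <<'E'
from rig import *
import cv2,numpy as np
for n in ["top","scene"]:
    p,d=camera(n); cv2.imwrite(f"pics/{n}0.png",p[:,:,::-1]); np.savez(f"{n}0.npz",p=p,d=d)
    print(n,camera_params(n))
print(camera_params("wrist"));s=sense();print(s["time_s"],s["position"],s["tcp_rot"])
E
```

```text
pics
top {'K': array([[577.2061698 ,   0.        , 320.89373912],
       [  0.        , 577.2061698 , 231.68988864],
       [  0.        ,   0.        ,   1.        ]]), 'position': array([0.36677798, 0.03153601, 1.22730541]), 'rotation': array([[-0.00731609, -0.99397497,  0.10936284],
       [-0.99993744,  0.00819732,  0.00761051],
       [-0.00846114, -0.10930032, -0.99397276]])}
scene {'K': array([[589.74602833,   0.        , 319.43363279],
       [  0.        , 589.74602833, 242.73979724],
       [  0.        ,   0.        ,   1.        ]]), 'position': array([-0.08071341, -1.09382256,  0.58643635]), 'rotation': array([[ 0.89615395, -0.15341776,  0.41637854],
       [-0.44329262, -0.35179559,  0.82445831],
       [ 0.01999359, -0.92341911, -0.38327197]])}
{'K': array([[399.61760924,   0.        , 319.37888206],
       [  0.        , 399.61760924, 242.63961778],
       [  0.        ,   0.        ,   1.        ]]), 'tool_from_camera': array([[-3.31533310e-04, -2.79753968e-01,  9.60071668e-01,
        -1.18021328e-01],
       [ 5.75494406e-04, -9.60071615e-01, -2.79753753e-01,
         7.17129999e-02],
       [ 9.99999779e-01,  4.59768187e-04,  4.79292564e-04,
        -6.45869347e-04],
       [ 0.00000000e+00,  0.00000000e+00,  0.00000000e+00,
         1.00000000e+00]])}
0.1 [0.29812315 0.60505382 0.2553396 ] [[-7.53347917e-04 -8.97046244e-01  4.41936047e-01]
 [-1.65542256e-03  4.41936685e-01  8.97044718e-01]
 [-9.99998346e-01 -5.58041338e-05 -1.81792267e-03]]
```

View pics/top0.png

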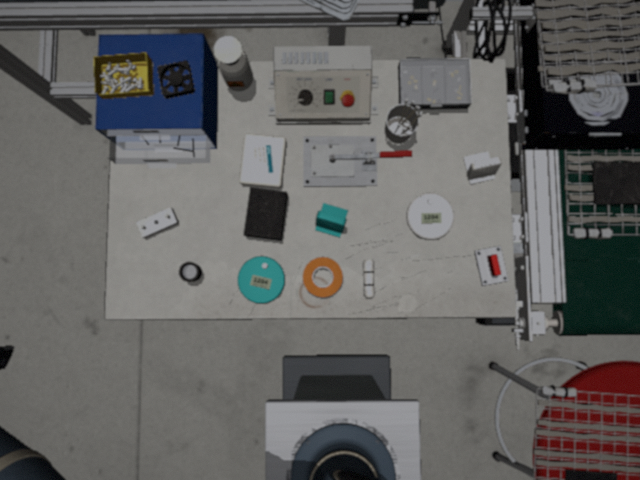

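View pics/scene0.png

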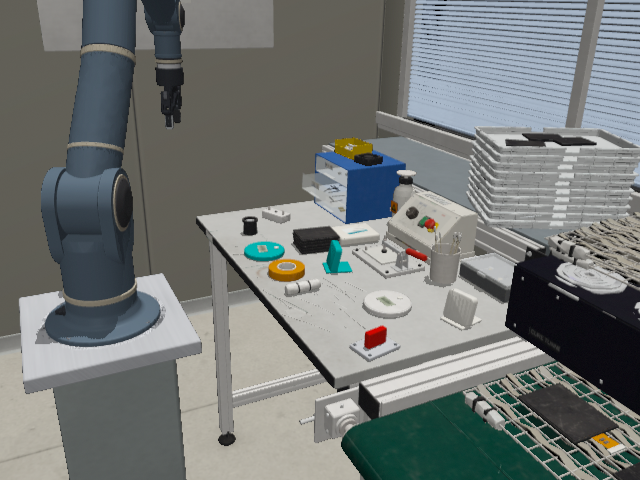

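The top view shows the pile left at (266,214), the meter right at (430,217), the block at (157,222), the loupe at (190,271), the timer at (482,167) and the plate at (491,267). The tape is at (322,278) and the foam at (369,278). The turquoise look-alikes are at (262,279) and (332,218). Next I measure from the top depth and colour.

```bash
cat > h.py <<'E'
from rig import *
import cv2,numpy as np
def world(K,R,t,d):
    v,u=np.mgrid[:480,:640]
    P=np.stack([(u-K[0,2])/K[0,0]*d,(v-K[1,2])/K[1,1]*d,d],-1)
    return P@R.T+t
def cloud(n):
    c=camera_params(n)
    if n=="wrist":
        s=sense(); p,d=camera(n); T=c["tool_from_camera"]; Rt=np.array(s["tcp_rot"])
        return p,d,world(c["K"],Rt@T[:3,:3],Rt@T[:3,3]+s["position"],d)
    p,d=camera(n); return p,d,world(c["K"],c["rotation"],c["position"],d)
def rect(xy):
    (c,s,a)=cv2.minAreaRect(xy.astype(np.float32)*1000)
    if s[0]<s[1]: s=(s[1],s[0]); a+=90
    a=(a+90)%180-90   # direction of long side, deg from world x
    return np.round([c[0]/1000,c[1]/1000],4),np.round(s,1),round(a,1)
def down(yaw):  # jaws open along (cos yaw, sin yaw)
    z=np.array([np.cos(yaw),np.sin(yaw),0]); x=np.array([0,0,-1.]); return np.stack([x,np.cross(z,x),z],1)
E
python3 - <<'E'
from h import *
c=camera_params("top");z=np.load("top0.npz");p=z["p"];W=world(c["K"],c["rotation"],c["position"],z["d"])
print("table z",np.median(W[290:315,380:480,2]),np.median(W[170:200,110:140,2]), "table z near pile",np.median(W[195:240,225:240,2]))
hsv=cv2.cvtColor(p,cv2.COLOR_RGB2HSV)
def f(name,box,m):
    y0,y1,x0,x1=box; mm=np.zeros((480,640),np.uint8); mm[y0:y1,x0:x1]=m[y0:y1,x0:x1]
    n,l,st,_=cv2.connectedComponentsWithStats(mm)
    i=1+st[1:,4].argmax(); q=W[l==i]
    print(name,len(q),rect(q[:,:2]),"z",np.round(np.percentile(q[:,2],[5,50,95]),4),"mean",q.mean(0).round(4))
V=hsv[...,2];S=hsv[...,1];H=W[...,2]
hi=lambda a:(H>a).astype(np.uint8)
f("pile",(180,245,238,292),(V<70)); f("pileH",(188,245,238,292),hi(.008))
f("meter",(185,245,398,462),hi(.008)); f("block",(200,242,130,185),hi(.010))
f("loupe",(255,290,175,208),hi(.02)); f("loupeV",(255,290,175,208),V<80)
f("timer",(145,190,460,505),hi(.002));f("timerhi",(145,190,460,505),hi(.03)); f("plateH",(240,292,470,512),hi(.004))
f("red",(240,292,470,512),((S>150)&(V>90))); f("foam",(250,305,355,382),hi(.008)); f("tape",(250,305,298,348),((S>120)&(V>90)))
f("teal",(195,245,308,355),hi(.004))
# crops
cr=[(135,305,440,520),(185,255,120,300)]
a=cv2.resize(p[135:305,440:520],None,fx=3.5,fy=3.5,interpolation=2);b=cv2.resize(p[190:300,130:300],None,fx=3,fy=3,interpolation=2)
o=np.zeros((600,800,3),np.uint8);o[:595,:280]=a;o[:330,285:795]=b;cv2.imwrite("pics/crop.png",o[:,:,::-1])
E
```

```text
table z 0.0012125852867757025 0.0006084168090251252 table z near pile 0.0009246216149780828
pile 1956 (array([0.477 , 0.1335]), array([278.6, 112.2]), 20.8) z [0.0192 0.0387 0.0429] mean [0.5357 0.1547 0.0415]
pileH 1930 (array([0.4702, 0.1324]), array([264.3, 116.7]), 20.4) z [0.0314 0.0389 0.0429] mean [0.5362 0.1557 0.0431]
meter 1725 (array([ 0.4834, -0.0906]), array([322.8,  99.1]), -63.4) z [0.0106 0.0145 0.0188] mean [ 0.5322 -0.1887  0.0202]
block 692 (array([0.4698, 0.2234]), array([428.4,  78.2]), 72.1) z [0.0154 0.0208 0.0254] mean [0.5219 0.3851 0.0312]
loupe 339 (array([0.4183, 0.3144]), array([42.6, 40.5]), 43.8) z [0.0328 0.0384 0.044 ] mean [0.4179 0.3145 0.0384]
loupeV 224 (array([0.4029, 0.1816]), array([305.9,  41.4]), 84.2) z [0.0002 0.0381 0.0444] mean [0.4142 0.3091 0.0346]
timer 991 (array([ 0.54  , -0.1459]), array([486.9,  94.5]), -56.7) z [0.0026 0.0142 0.0637] mean [ 0.6339 -0.2978  0.0329]
timerhi 414 (array([ 0.5169, -0.1407]), array([455. ,  42.1]), -54.2) z [0.0327 0.0584 0.0653] mean [ 0.6277 -0.2945  0.0651]
plateH 968 (array([ 0.3884, -0.161 ]), array([384. ,  79.7]), -75.8) z [0.0054 0.0102 0.0423] mean [ 0.4263 -0.3123  0.0214]
red 105 (array([ 0.3879, -0.1474]), array([358.2,  38.9]), -77.1) z [0.0376 0.0415 0.0456] mean [ 0.4261 -0.3122  0.0526]
foam 411 (array([ 0.403 , -0.0186]), array([98.4, 79.4]), 88.5) z [0.0153 0.0218 0.0268] mean [ 0.4022 -0.0559  0.0303]
tape 807 (array([0.4047, 0.039 ]), array([79.9, 79.2]), 89.6) z [0.0162 0.0202 0.024 ] mean [0.4039 0.0384 0.0291]
teal 717 (array([0.4675, 0.0345]), array([195.3,  66.6]), -12.7) z [0.0045 0.0349 0.0639] mean [0.522  0.0204 0.0373]
```

View pics/crop.png

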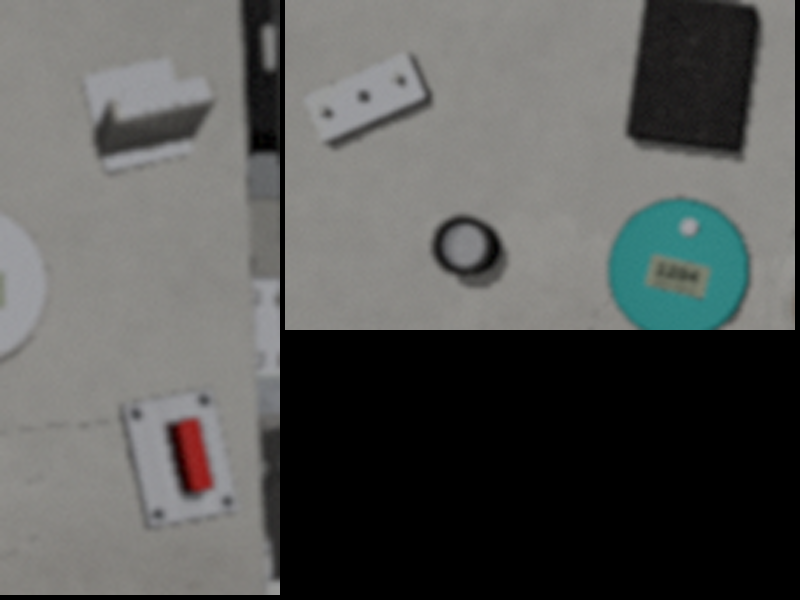

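The crop shows a clear plate, timer, block, loupe and pile. The bad rectangles come from missing-depth pixels, so I filter those out and rerun.

```bash
cat > meas.py <<'E'
from h import *
def ray(c,u,v,z):
    r=c["rotation"]@np.linalg.solve(c["K"],[u,v,1.]); return (c["position"]+r*(z-c["position"][2])/r[2])
def f(W,p,name,box,lo,hi):
    x0,x1,y0,y1=box
    H=W[...,2]
    m=(H>lo)&(H<hi)&(W[...,0]>x0)&(W[...,0]<x1)&(W[...,1]>y0)&(W[...,1]<y1)
    n,l,st,_=cv2.connectedComponentsWithStats(m.astype(np.uint8))
    i=1+st[1:,4].argmax(); q=W[l==i]
    r=rect(q[:,:2]); print(name,len(q),*r,"z",np.round(np.percentile(q[:,2],[5,50,95]),4),"mean",q.mean(0).round(4)); return q
E
python3 - <<'E'
from meas import *
c=camera_params("top");z=np.load("top0.npz");p=z["p"];W=world(c["K"],c["rotation"],c["position"],z["d"])
g=lambda *a:f(W,p,*a)
g("pile",(.46,.61,.09,.21),.03,.05); g("meter",(.46,.60,-.26,-.12),.008,.03); g("block",(.46,.58,.33,.45),.012,.04)
g("loupe",(.38,.46,.27,.36),.03,.05); g("timerfoot",(.57,.7,-.36,-.24),.003,.08); g("timerhi",(.57,.7,-.36,-.24),.045,.08)
g("plate",(.36,.49,-.37,-.26),.005,.015); g("grip",(.36,.49,-.37,-.26),.033,.055)
g("foam",(.35,.46,-.09,-.02),.01,.04); g("tape",(.35,.46,-.01,.09),.01,.04); g("tealtimer",(.46,.58,-.03,.07),.004,.08)
E
```

```text
pile 1840 [0.5387 0.1575] [103.6  79.1] -7.3 z [0.0348 0.039  0.0428] mean [0.5379 0.1574 0.0389]
meter 1717 [ 0.5333 -0.1902] [99.9 97. ] 88.3 z [0.0106 0.0145 0.0186] mean [ 0.5329 -0.1897  0.0145]
block 673 [0.5234 0.3892] [81.2 37.1] -66.3 z [0.0163 0.0209 0.0251] mean [0.5232 0.3886 0.021 ]
loupe 334 [0.4183 0.3144] [42.6 40.5] 43.8 z [0.033  0.0385 0.0441] mean [0.4178 0.3145 0.0385]
timerfoot 851 [ 0.6413 -0.306 ] [88.6 75. ] -59.4 z [0.0037 0.026  0.0637] mean [ 0.633  -0.2976  0.0306]
timerhi 312 [ 0.6334 -0.3   ] [63.6 20.3] -77.7 z [0.048  0.0605 0.0654] mean [ 0.6324 -0.2979  0.0591]
plate 714 [ 0.427  -0.3165] [76.  58.1] 9.3 z [0.006  0.0094 0.0133] mean [ 0.4271 -0.314   0.0095]
grip 155 [ 0.4272 -0.3161] [43.7 15.2] 10.6 z [0.0358 0.0408 0.0448] mean [ 0.427  -0.3155  0.0406]
foam 406 [ 0.4019 -0.0571] [79.1 22.9] 1.0 z [0.0155 0.0218 0.0267] mean [ 0.4025 -0.0566  0.0216]
tape 1003 [0.4058 0.0402] [81.5 81.4] 89.4 z [0.0161 0.0202 0.0239] mean [0.4059 0.0397 0.0201]
tealtimer 715 [0.5275 0.0211] [72.4 66.6] -12.7 z [0.0045 0.0348 0.0638] mean [0.5224 0.0203 0.034 ]
```

Every size agrees with the spec, and the pile top is at about 38 mm. Next I go above the plate and check it with the wrist camera.

```bash
cat >> h.py <<'E'
def best(yaw,places,home=None):
    """half-turn choice that reaches all (pos, dyaw) with least joint motion; returns yaw"""
    q0=np.array(sense()["joint_pos"]); r=[]
    for k in (0,np.pi):
        qs=[inverse_kinematics(np.array(p),down(yaw+k+dy)) for p,dy in places]
        if all(q is not None for q in qs): r.append((sum(np.abs(np.array(q)-q0).max() for q in qs),yaw+k,[round(float(q[6]),2) for q in qs]))
    r.sort(key=lambda a:a[0]); print("options",[(round(a[0],2),round(a[1],2),a[2]) for a in r]); return r[0][1]
def look(name):
    p,d,W=cloud("wrist"); cv2.imwrite(f"pics/{name}.png",p[:,:,::-1]); return p,d,W
E
python3 - <<'E'
from meas import *
y=best(np.radians(100),[((.427,-.316,.2),0),((.427,-.316,.038),0),((.5387,.1575,.2),np.radians(-17.3)),((.5387,.1575,.078),np.radians(-17.3))])
command_gripper(.05,40)
movep([.427,-.316,.2],down(y))
p,d,W=look("w1"); np.savez("w1.npz",W=W,p=p)
f(W,p,"plate",(.36,.49,-.38,-.25),.005,.015);f(W,p,"grip",(.36,.49,-.38,-.25),.033,.055)
s=sense();print(y,s["time_s"],s["position"],s["wrist_force"],s["finger_gap"])
E
```

```text
options [(np.float64(5.65), np.float64(4.89), [-0.5, -0.38, -1.78, -1.65]), (np.float64(6.63), np.float64(1.75), [2.06, 1.94, 1.12, 1.12])]
plate 5259 [ 0.4275 -0.3178] [75.8 56.1] 10.5 z [0.0071 0.0084 0.0097] mean [ 0.4308 -0.3171  0.0084]
grip 1164 [ 0.4278 -0.3176] [43.6 14. ] 10.7 z [0.0375 0.04   0.0413] mean [ 0.4287 -0.3176  0.0398]
4.886921905584122 3.85 [ 0.42756158 -0.31547347  0.19996237] [ 0.06360854 -0.64121129  0.70819085] 0.04992335726571022
```

View pics/w1.png

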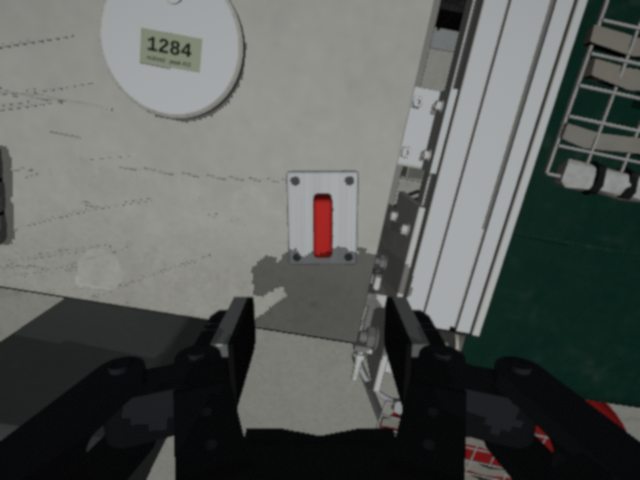

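The wrist picture shows the red grip at (322,226) centred between the jaws. Both cameras agree to 2 mm, so I grasp it and place it on the pile.

```bash
python3 - <<'E'
from meas import *
g=np.array([.4278,-.3172]); yaw=np.radians(10.6+90)+np.pi; y2=np.radians(-7.3+90)+np.pi
move_l([*g,.1],down(yaw)); print("hit",move_l([*g,.039],feed=.08,until_force=8))
command_gripper(0.0,50); sleep(.2); print("gap",sense()["finger_gap"],sense()["position"])
move_l([*g,.2],feed=.12); s=sense();print("held",s["finger_gap"],s["wrist_force"])
t=[.5387,.1575]
movep([*t,.2],down(y2)); s=sense();print("gap",s["finger_gap"],s["position"],s["time_s"])
move_l([*t,.09],feed=.1); print("c",move_l([*t,.070],feed=.02,until_force=4)); s=sense();print(s["position"],s["wrist_force"])
command_gripper(.03); sleep(.2); move_l([*t,.20])
p,d,W=look("w2"); f(W,p,"grip",(.46,.62,.08,.23),.070,.09);f(W,p,"plate",(.46,.62,.08,.23),.043,.053);f(W,p,"pile",(.46,.62,.08,.23),.03,.042)
print(sense()["time_s"])
E
```

```text
hit False
gap 0.01304508659967798 [ 0.42815328 -0.31758902  0.03951459]
held 0.013443781503263995 [-0.08537673  0.41886426 -2.36913631]
gap 0.013038397604775383 [0.53896845 0.15593306 0.2001113 ] 9.4667
c True
[0.53861812 0.15754331 0.07814551] [-1.09890575 -0.00404746  3.89023316]
grip 1533 [0.5378 0.1572] [44.2 14. ] -7.5 z [0.0761 0.0786 0.0798] mean [0.5395 0.157  0.0783]
plate 6715 [0.5379 0.1572] [76.  56.2] -7.5 z [0.0457 0.047  0.0482] mean [0.5414 0.1567 0.0469]
pile 6489 [0.5386 0.1567] [101.6  79.4] -7.7 z [0.0365 0.0383 0.0395] mean [0.5473 0.1551 0.0382]
12.8917
```

View pics/w2.png

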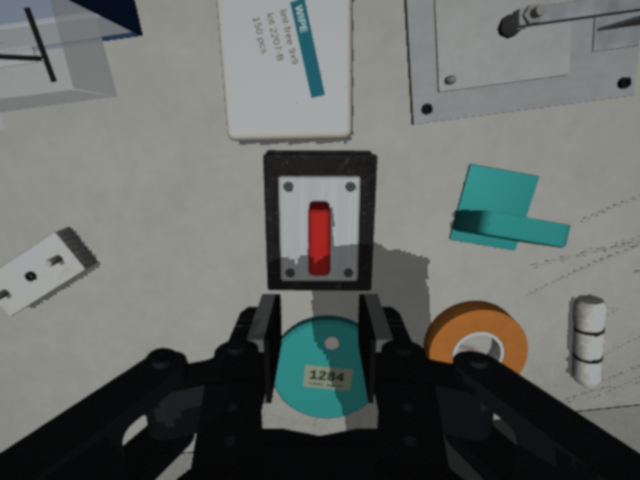

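The plate lies flat on the pile, within about 1 mm of centre (red grip at (319,238)). The loupe and block come next, each with a close wrist check before the grasp.

```bash
cat >> meas.py <<'E'
def pick_place(g,yaw,zg,t,yaw2,zp,op,rel,N,tall=.15,box=None,lim=None,size=None,off=None):
    """box check: measure from above with the wrist camera within +-box, corrects g"""
    k=best(yaw,[((*g,.2),0),((*g,zg),0),((*t,tall),yaw2-yaw),((*t,zp),yaw2-yaw)])-yaw
    command_gripper(op,N); movep([*g,.2],down(yaw+k))
    p,d,W=look("l%d"%(1000*g[1]))
    q=f(W,p,"obj",(g[0]-box,g[0]+box,g[1]-box,g[1]+box),*lim); c,s,a=rect(q[:,:2])
    assert np.hypot(*(c-g))<.008 and abs(s-size).max()<5,"check"
    g=c
    move_l([*g,zg+.05]); print("hit",move_l([*g,zg],feed=.08,until_force=8))
    command_gripper(0.0,N); sleep(.2); print("gap",sense()["finger_gap"])
    move_l([*g,tall],feed=.15); print("held",sense()["finger_gap"])
    movep([*t,tall],down(yaw2+k)); print("gap",sense()["finger_gap"],sense()["position"])
    move_l([*t,zp+.02]); print("touch",move_l([*t,zp-.002],feed=.03,until_force=4),sense()["position"])
    command_gripper(rel); sleep(.2); move_l([*t,.2]); print("t",sense()["time_s"])
E
python3 - <<'E'
from meas import *
y=np.radians(-7.6)
pick_place(np.array([.418,.3144]),y,.031,[.5506,.2472],y,.032,.065,.06,30,box=.04,lim=(.03,.05),size=(42,42))
p,d,W=look("afterloupe"); f(W,p,"loupe",(.5,.6,.21,.3),.03,.045); f(W,p,"block",(.46,.58,.33,.45),.012,.024)
E
```

```text
options [(np.float64(4.65), np.float64(-0.13), [-0.71, -0.6, -0.44, -0.39]), (np.float64(13.44), np.float64(3.01), [1.75, 1.37, 1.86, 1.68])]
obj 2623 [0.4174 0.3134] [42.2 41. ] 82.6 z [0.0338 0.037  0.0411] mean [0.4175 0.3134 0.0375]
hit False
gap 0.04021445598666517
held 0.03999675713807757
gap 0.04016008689177752 [0.55034688 0.24648377 0.14863903]
touch True [0.5504011  0.24705723 0.03168619]
t 21.4083
loupe 2660 [0.5499 0.2471] [41.9 41.5] 82.0 z [0.0339 0.0371 0.0413] mean [0.5498 0.2469 0.0376]
block 4792 [0.5262 0.3823] [66.1 36.1] -66.2 z [0.0191 0.0204 0.0218] mean [0.5271 0.3778 0.0204]
```

The loupe is in place, less than 1 mm off. Now the block.

```bash
python3 - <<'E'
from meas import *
pick_place(np.array([.5232,.3885]),np.radians(23.8),.028,[.533,-.092],np.radians(90),.028,.065,.05,50,box=.055,lim=(.012,.024),size=(80,36))
p,d,W=look("afterblock"); f(W,p,"block",(.47,.6,-.12,-.06),.012,.024); f(W,p,"meter",(.46,.60,-.26,-.13),.008,.03)
movep([.6,-.298,.22],down(np.radians(12.3)) if sense()["joint_pos"][6]>-9 else None)
p,d,W=look("timer"); np.savez("wt.npz",W=W,p=p); f(W,p,"timerhi",(.57,.7,-.36,-.24),.045,.08); print(sense()["joint_pos"],sense()["time_s"])
E
```

```text
options [(np.float64(4.9), np.float64(0.42), [-0.16, -0.09, 1.74, 1.71]), (np.float64(6.29), np.float64(3.56), [2.26, 2.06, -1.04, -0.93])]
obj 4669 [0.5232 0.3893] [79.6 36.1] -66.2 z [0.0191 0.0203 0.0216] mean [0.5224 0.3911 0.0203]
hit False
gap 0.034835225004732684
held 0.034612268334137455
gap 0.03497624056387007 [ 0.53335323 -0.09102889  0.14985824]
touch True [ 0.53280164 -0.09198749  0.02884283]
t 30.65
block 4691 [ 0.5325 -0.092 ] [80.4 36.1] 0.1 z [0.0191 0.0204 0.0216] mean [ 0.5304 -0.092   0.0204]
meter 12425 [ 0.5334 -0.1908] [99.8 99.5] -6.5 z [0.0122 0.0139 0.0152] mean [ 0.5309 -0.1901  0.0138]
timerhi 2306 [ 0.6339 -0.3008] [61.8 19.7] -77.6 z [0.0481 0.0605 0.0627] mean [ 0.6329 -0.2984  0.0589]
[ 0.08052626  0.5172062   0.45880472  1.60997103 -0.25315234  1.07585625
  0.82725978] 31.625
```

View pics/afterblock.png

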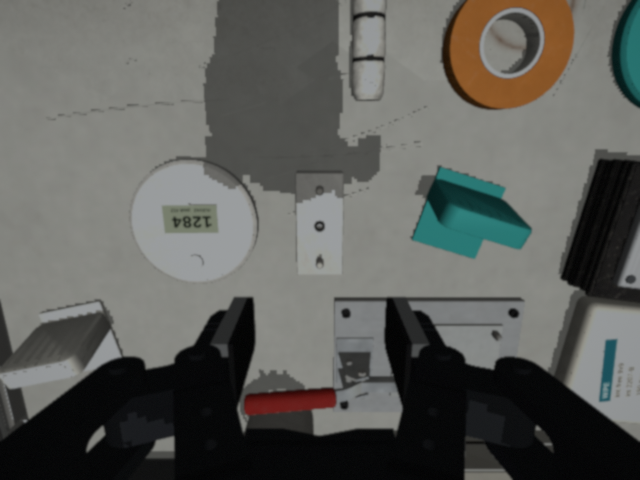

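View pics/timer.png

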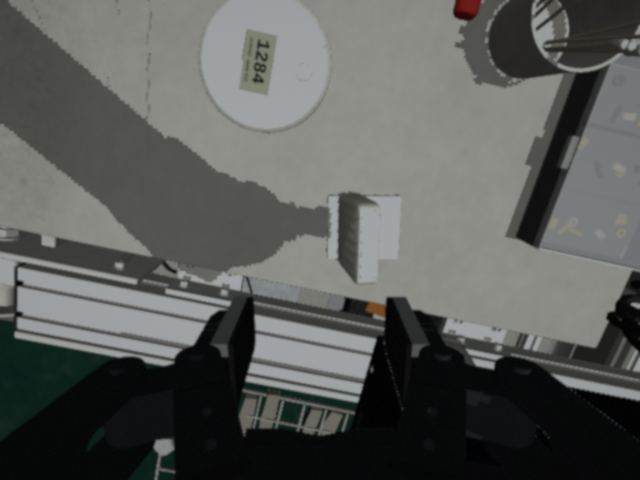

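The block sits 98.8 mm from the meter, level and square. In the last picture the timer's housing is at about (362,238), with its foot on both sides at (330–400, 195–258). Next I get the foot centre from its low points.

```bash
python3 - <<'E'
from meas import *
z=np.load("wt.npz");W=z["W"];a=np.radians(12.4);u=np.array([np.cos(a),np.sin(a)]);v=np.array([-u[1],u[0]])
c0=np.array([.6339,-.3008])
for lo,hi in((.003,.007),(.035,.045),(.056,.08)):
    m=(W[...,2]>lo)&(W[...,2]<hi)&(np.hypot(*(W[...,:2]-c0).transpose(2,0,1))<.055)
    q=W[m][:,:2]-c0; print(lo,m.sum(),"x",np.percentile(q@u,[.5,2,50,98,99.5]).round(4),"y",np.percentile(q@v,[.5,2,50,98,99.5]).round(4))
E
```

```text
0.003 1933 x [-0.026  -0.0258  0.0218  0.035   0.0355] y [-0.0278 -0.0268  0.0021  0.027   0.0276]
0.035 335 x [-0.0119 -0.0118 -0.0103  0.0034  0.0049] y [-0.0288 -0.0276  0.0074  0.0307  0.0307]
0.056 1885 x [-0.0073 -0.007   0.0009  0.0094  0.0097] y [-0.0293 -0.0279  0.0024  0.0288  0.0299]
```

```bash
python3 - <<'E'
from meas import *
g=[.6308,-.3013];t=[.4144,-.1905];a=np.radians(12.4)
k=best(a,[((*g,.15),0),((*g,.046),0),((*t,.15),-a),((*t,.046),-a)])-a
command_gripper(.065,40); movep([*g,.15],down(a+k)); move_l([*g,.09]); print("hit",move_l([*g,.046],feed=.08,until_force=8))
command_gripper(0.,40); sleep(.2); print(sense()["finger_gap"],sense()["position"])
move_l([*g,.16],feed=.12); print("held",sense()["finger_gap"],sense()["wrist_force"])
movep([*t,.16],down(k)); print(sense()["finger_gap"],sense()["position"])
move_l([*t,.066]); print("touch",move_l([*t,.043],feed=.03,until_force=4),sense()["position"])
command_gripper(.06); sleep(.2); move_l([*t,.2])
p,d,W=look("placed"); c0=np.array([.4144,-.1905])
for lo,hi in((.003,.007),(.035,.045),(.056,.08)):
    m=(W[...,2]>lo)&(W[...,2]<hi)&(np.abs(W[...,:2]-c0).max(-1)<.055)
    q=W[m][:,:2]; print(lo,m.sum(),np.percentile(q,[.5,2,50,98,99.5],axis=0).round(4).T.tolist())
f(W,p,"hi",(.36,.48,-.25,-.13),.045,.08); f(W,p,"meter",(.47,.60,-.26,-.13),.008,.03)
print(sense()["time_s"])
E
```

```text
options [(np.float64(1.56), np.float64(0.22), [0.84, 0.89, 0.55, 0.72]), (np.float64(10.08), np.float64(3.36), [-1.86, -1.79, -2.21, 2.56])]
hit False
0.015773948524722966 [ 0.6284365  -0.30336491  0.04820748]
held 0.015582666735429726 [-0.75217104  0.58586877 -1.30699764]
0.015745751520259664 [ 0.41616451 -0.19111148  0.16053032]
touch True [ 0.41451074 -0.19038829  0.04825898]
0.003 2513 [[0.3993, 0.3997, 0.4458, 0.4603, 0.4609], [-0.2184, -0.2175, -0.1889, -0.1635, -0.1632]]
0.035 302 [[0.4138, 0.4138, 0.4152, 0.4291, 0.4307], [-0.2196, -0.2176, -0.1837, -0.1599, -0.1598]]
0.056 2182 [[0.4184, 0.4185, 0.4265, 0.4348, 0.4351], [-0.2201, -0.2186, -0.1884, -0.1616, -0.1607]]
hi 2562 [ 0.4256 -0.1906] [61.7 19.4] -89.8 z [0.0491 0.0607 0.0627] mean [ 0.4255 -0.188   0.0594]
meter 12531 [ 0.5331 -0.1913] [100.   99.3] -80.6 z [0.0122 0.0139 0.0152] mean [ 0.5322 -0.1887  0.0138]
39.65
```

View pics/placed.png

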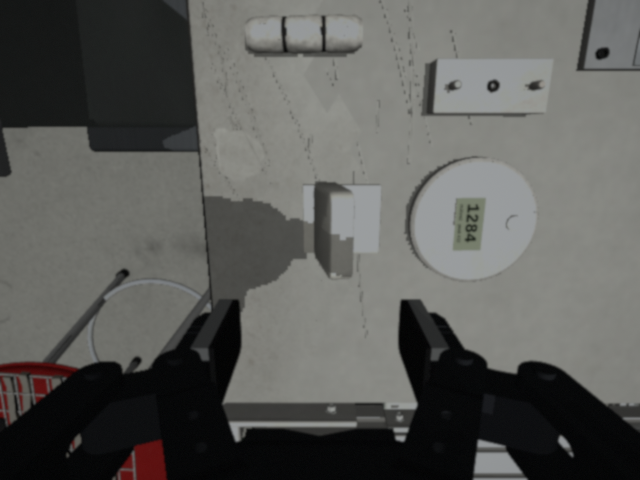

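The timer is upright and square, but its foot centre is at x = 0.430 against a target of 0.422. That 8 mm is within tolerance, but there is time, so I regrasp, shift it and then check everything from the top camera.

```bash
python3 - <<'E'
from meas import *
y=-.1905
move_l([.422,y,.1]); print("hit",move_l([.422,y,.046],feed=.08,until_force=8))
command_gripper(0.,40); sleep(.2); print(sense()["finger_gap"])
move_l([.422,y,.065],feed=.1); move_l([.414,y,.065],feed=.1); print("touch",move_l([.414,y,.043],feed=.03,until_force=4),sense()["position"])
command_gripper(.06); sleep(.2); move_l([.414,y,.2])
p,d,W=look("placed2"); c0=np.array([.414,-.1905])
m=(W[...,2]>.003)&(W[...,2]<.007)&(np.abs(W[...,:2]-c0).max(-1)<.055)
print(np.percentile(W[m][:,:2],[.5,99.5],axis=0).mean(0)); f(W,p,"hi",(.36,.48,-.25,-.13),.045,.08)
move_joints([-1.142, 0.469, -0.049, 1.532, 0.024, 1.141, -0.082])
p,d,W=cloud("top"); cv2.imwrite("pics/top1.png",p[:,:,::-1]); g=lambda *a:f(W,p,*a)
g("pile",(.46,.61,.09,.21),.03,.042);g("plate",(.46,.61,.09,.21),.044,.054);g("grip",(.46,.61,.09,.21),.07,.09)
g("loupe",(.5,.6,.21,.3),.03,.05);g("block",(.47,.6,-.12,-.06),.012,.03);g("meter",(.47,.60,-.26,-.13),.008,.03)
g("foam",(.35,.46,-.09,-.02),.01,.04); g("tape",(.35,.46,-.01,.09),.01,.04);print(sense()["time_s"])
E
```

```text
hit False
0.016750228892974832
touch True [ 0.41406543 -0.19047044  0.04819244]
[ 0.42978571 -0.19082338]
hi 2566 [ 0.4252 -0.1907] [62.3 19.7] -89.7 z [0.0494 0.0607 0.0627] mean [ 0.4252 -0.1878  0.0594]
pile 766 [0.5383 0.1575] [103.   79.1] -7.9 z [0.0349 0.0385 0.0416] mean [0.5375 0.1552 0.0384]
plate 753 [0.5379 0.1589] [76.5 59.5] -7.3 z [0.0447 0.0476 0.0513] mean [0.5364 0.1578 0.0477]
grip 159 [0.5373 0.158 ] [43.5 14.7] -6.9 z [0.0745 0.0791 0.0827] mean [0.5367 0.1577 0.079 ]
loupe 324 [0.5496 0.2472] [40.8 40.6] 86.2 z [0.0324 0.0385 0.0439] mean [0.5499 0.2477 0.0382]
block 652 [ 0.5323 -0.0915] [80.8 36.8] -0.7 z [0.0168 0.021  0.0254] mean [ 0.532  -0.0907  0.0211]
meter 1721 [ 0.5333 -0.1902] [99.8 97.2] 89.7 z [0.0104 0.0144 0.0185] mean [ 0.5329 -0.1897  0.0144]
foam 406 [ 0.4019 -0.0572] [79.2 23.4] 1.2 z [0.0149 0.0215 0.0266] mean [ 0.4024 -0.0566  0.0213]
tape 1008 [0.4058 0.0402] [81.5 81.5] 89.6 z [0.0163 0.0201 0.0239] mean [0.4059 0.0396 0.0201]
48.0
```

View pics/top1.png

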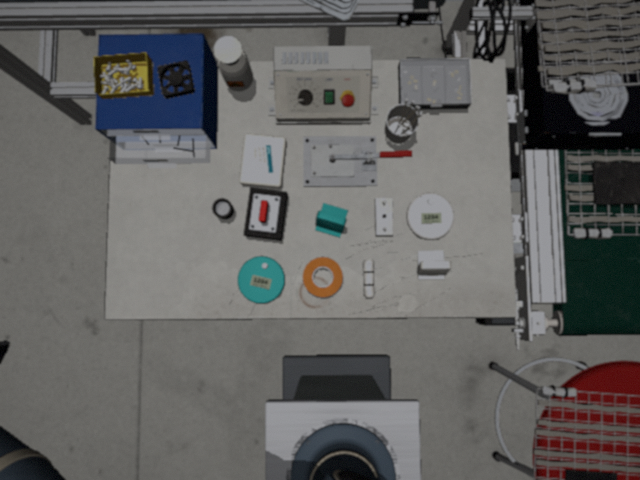

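The top view shows everything in place. The jaws self-centre on the housing, so the regrasp left the timer where it was: 103 mm from the meter's centre, allowed 96–126, which leaves 7 mm of margin. I hand the job in.

```bash
python3 -c "
from rig import *
print(finish_job(),sense()['time_s'])"
```

```text
the job is handed in; nothing more can be done
the job is handed in; nothing more can be done
```

The curing station is set out and the job is handed in. The arm was clear of everything at 48 s of the 109 s allowed. The last camera checks put every part inside its limits; the timer has the least margin.

| Part | Last check | Limit |
|---|---|---|
| Plate | about 1 mm from the pile's centre, under 1° off its axis, lowered until contact was felt | 12 mm, 0.15 rad (8.6°) |
| Loupe | about 1 mm from its target place | 15 mm |
| Block | 99 mm from the meter's centre, 1 mm off level, under 1° off | 83–113 mm, 15 mm, 0.2 rad (11°) |
| Timer | about 103 mm in front of the meter's centre, centred sideways to 1 mm, square to under 1° | 96–126 mm, 15 mm, 0.25 rad (14°) |
| Tape and foam roll | not moved (under 1 mm) | 20 mm |

**What missed its target:** the timer stands about 8 mm closer to the meter than the aimed 111 mm, so its gap is about 23 mm instead of 30 mm. I regrasped it once to shift it back, but the closing jaws centred it in the same place again. I left it because it is still 7 mm inside its limit.

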